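# Turn the washed shredder blade plate over onto its drying stick

## Robot

A 6-joint arm with a two-finger parallel gripper is mounted at the origin on the work surface. World frame = base frame: x ahead of the robot, y to its left, z up, the work surface at z = 0. Lengths are in mm, angles in rad, forces in N, time in s.
With the tool pointing down it reaches from about 275 to 1000 mm from the base axis. Payload 8.4 kg.
Tool frame: the origin (TCP) lies at the very end of the fingers, on their centre line; the grasp point (between the pads) lies 19 mm behind it; z points along the fingers, y is the direction in which the jaws open and shut (so a half turn about z gives the same grasp; the last joint's range is limited). The gripper opens to 85 mm and grips with 20 to 120 N. Pads are 22 mm wide; open, the fingers measure 114 mm over their backs; the gripper's body (76 mm by 85 mm) begins 54 mm behind the grasp point. The pads swing forward as they close: fully open they stand 13 mm farther back than shut.
Start: joints at [-1.246, 0.353, 1.633, -0, 1.155, -0.002], TCP at [200.632, -591.924, 231.281] pointing down, gripper open.
Joint ranges: [-2.63, 2.63], [-0.92, 2.1], [0.06, 2.66], [-1.3, 4.44], [0, 2.69], [-3.02, 3.02]. Speed limits (rad/s): [2.22, 2.22, 2.79, 3.14, 3.14, 3.14].

## Interface

Orientations are given as [roll, pitch, yaw] about the fixed x, y, z axes, in that order (R = Rz(yaw) Ry(pitch) Rx(roll)).
In Python, from rig import r gives the robot as it stands.
- The arm moves only by the tool move_arm, never from a script. Its argument "increments" is a list of rows, each an object of numbers: "tx", "ty", "tz": the shift along the tool's x, y, z in cm; "rx", "ry", "rz": the turn, a rotation vector about the tool's x, y, z in degrees; "gripper": the gripper's target within -1 to 1 (fully open at 1, half-way at 0, shut at -1). A call has 1 to 12 rows; each row shifts and turns the commanded pose from where the row before left it, along the tool's axes as they then stand; what a row does not reach is not made up. A row lasts 1/10 s, in which the tool goes at most 50 mm and 8.59 degrees, less where a joint would pass 70% of its speed; a pose out of reach is approached as far as the arm can. A call is refused whole if a number of a shift passes 5 or a number of a turn 8.59, either way. A call with a gripper value outside its range is refused whole. The fingers move at their own pace and stop on an object; "squeeze" is the grip in N (left out, the last holds). Time passes only in rows, so rows that do not move let the fingers close. It gives the time, the measured TCP pose, the force and the opening at its end, in the units of the state.
- r.sense(): the state, without advancing time (a new reading comes with each control period).
- r.grab_frame(name): name is "scene" or "side" or "wrist"; returns (picture, depth): 384x512x3 uint8, red, green, blue; 384x512 float32, mm along the optical axis (not along the pixel's ray), 0 where there is no reading.
- r.camera_model(name): a dict with "fx", "fy", "cx", "cy" (pixels), "R" (3x3) and "t" (3): a world point X has camera coordinates R X + t; the wrist camera has in their place "hand_eye" (4x4, takes a point from camera to tool coordinates, whose origin is the TCP and whose axes are the flange's). Camera axes: x right, y down, z forward; pixel columns grow to the right and rows downward; lengths in mm; the calibration is good to about 2 mm. A picture is of the moment at which its call begins: read the wrist's pose just before it. camera_model takes no time and is no camera call.
- r.sign_off(): hands the job in, once; it reports no verdict.
Trained networks look in the newest picture that a camera, given by its name, has taken for a name from the list of things; names that differ only in an ending like _2 or _b are one class to them, and where a whole thing is asked for, a point or a joint stands for the part that bears it (a point fixed in the world has none). Each returns a list of dicts, best first, with "confidence" (0 to 1); they miss things now and then, are a little off and sometimes report something else, mostly with a low value. They report only what shows in the picture. A call takes as long as a camera call. They do not tell look-alikes from the thing itself.
- r.cut_out(query, camera): "mask" (384x512 bool, what is visible of it) and "bbox" ([left, top, right, bottom] in pixels, round what is visible of it).
- r.place_of(query, camera): "location" ([row, column] in pixels: a listed point, or the origin of a listed thing).
The state is a dict: "clock": time; "qpos": joint angles; "qvel": joint speeds; "joint_efforts": joint torques, N m; "eef_pos": TCP position; "tcp_rot": TCP orientation; "contact_force": force on the tool from outside, world axes, zero at the start; "wrist_torque": the same for the moment, N m; "opening": opening from 0.0 (shut) to 1.0 (fully open).
Only numpy, scipy, OpenCV 4.12 (cv2) and the standard library are available. Lean on these libraries where they do the work, as an engineer would, in place of code of your own. Each camera call takes 0.05 s, during which the arm holds its last target. There are 200 camera calls.

## Task

The shredder's washed blade plate has been left blades-down on the white draining board: first lay the wooden spacer stick flat on the board, on the place between the two scored lines beyond the steel stop bar and parallel to the bar. Then slide the lifter under the plate's free edge (the one away from the bar) and tip the plate over the bar, so that it comes to rest blades up and level across the bar and the stick, clear of the board. Never touch the plate with the robot itself, only with the lifter; lay the lifter back flat on the bench, off the board, and leave the other things where they are.

Things in the scene. Friction and masses are not known exactly. Their poses are not given: they have to be found in the camera images.
- board: White plastic draining board fixed on the bench, 240 mm (its x) by 160 mm (its y), 12 mm thick, no rims. Origin: centre of its underside, on the bench; z up. The plate starts on the -x side of its stop bar, the stick goes on the +x side; the board's +x is the direction in which the plate is tipped over.
- bar_mid (a point): Middle of the top of the dark steel stop bar fixed on the board: along the board's y, 150 mm long, 14 mm wide, 14 mm high above the board's top, at board x = +20 mm, y = 0; its top is 26 mm above the bench. Axes as the board's.
- stick_place (a point): Centre, on the board's top surface, of the spacer stick's place: board x = +83 mm (63 mm beyond the bar's middle), y = 0, 12 mm above the bench. Two thin grey scored lines, 18 mm apart and parallel to the bar, mark it. Axes as the board's. A centimetre or so off still serves.
- blade_plate: Loose sharp steel plate, about 0.2 kg: slab 100 (its x) by 80 (y) by 4 mm; on one face three blades stand 8 mm out, 3 mm thick, 56 mm long along y, at x = -20, 0, +20 mm. Origin: slab centre; z points out of the smooth back, away from the blades. Starts blades down (z up), x roughly along the board's x, its +x edge 0 to 2 cm short of the bar. Turned over and level, its origin is 28 mm above the bench.
- plate_free_edge (a point): Middle of the plate's free edge (plate x = -50 mm, mid-thickness). At the start the slab's lower face is 8 mm above the board, and this edge overhangs the first blade by 28 mm. The plate slides: pushing that blade towards the bar brings the far edge against the bar, which stops it there so the plate can be tipped about that edge. Past upright it falls over the bar by itself.
- lifter_handle (a point): The lifter's grip: centre of a wooden bar 92 mm long (lifter x), 18 wide, 18 high, 45.5 mm above the lifter's underside, on two posts 34 mm either side. Below lies the steel blade: 2.5 mm thick, 56 mm wide, from 52 mm behind this point to 120 mm ahead. x points to the blade's front edge, z up. Loose, 0.15 kg, flat on the bench at the start.
- lifter_tip (a point): Middle of the front edge of the lifter's blade, on its underside: 120 mm ahead (lifter x) of the handle's centre and 45.5 mm below it. Axes as the lifter's.
- lifter: The whole lifter: origin on its underside straight below the handle's centre; x to the blade's front edge, z up.
- stick_mid (a point): Centre of the loose wooden spacer stick, 130 mm long (its x), 14 mm wide, 14 mm high (centre 7 mm above what it lies on), 30 g. It lies on the bench at the start.
- stick: The spacer stick, origin at the centre of its underside, x along it.
- garlic_a: Bystander, loose on the bench, leave it: a garlic bulb, about 52 mm across and 58 mm high; origin at the centre of its underside.
- garlic_b: Bystander, loose on the bench, leave it: another garlic bulb of the same size; origin at the centre of its underside.
- bowl: Bystander, loose on the bench, leave it: a steel bowl, 120 mm across and 50 mm high; origin at the centre of its underside.
- jar: Bystander, loose on the bench, leave it: a jar, 70 mm across and 100 mm high; origin at the centre of its underside.
- sprayer: Bystander, loose on the bench, leave it: a clear bottle, 66 mm across and 190 mm high; origin at the centre of its underside.
- brush: Bystander, loose on the bench, leave it: a flat wooden-handled brush lying flat, about 20 cm long.
Mind the look-alikes: they are no part of the job. What is shaped like the lifter but blue is not meant.

How it is judged (in metres and radians):
On the way, in this order (a step that is already met when the one before it is completed fails the run):
1. the stick lies flat on its place on the board, released, parallel to the bar, with the plate still blades down (x of stick_mid in the frame of board between 0.065 and 0.101 m and y of stick_mid in the frame of board between -0.03 and 0.03 m and z of stick_mid in the frame of board between 0.015 and 0.023 m and angle between the x axis of stick_mid and the y axis of board, either way round below 0.2 rad and contact force between the fingers and stick below 0.1 N and angle between blade_plate's own z axis and vertical below 0.3 rad), for 0.2 s.
2. the plate is pried up on edge by the lifter (angle between blade_plate's own z axis and vertical between 0.6 and 2.2 rad and contact force between lifter and blade_plate above 0.05 N), for 0.1 s.
At the end, for the whole second after the job is handed in: Plate at rest blades up, level within 7 degrees on bar and stick (centre 25.5-30.5 mm above the bench, board x 20-83 mm, within 50 mm of the middle line); stick flat on the board, middle at board x 60-115 mm, within 35 mm of the middle line; lifter flat on the bench, released (angle between blade_plate's own z axis and vertical above 3.02 rad and z of blade_plate in the frame of board between 0.0255 and 0.0305 m and x of blade_plate in the frame of board between 0.02 and 0.083 m and y of blade_plate in the frame of board between -0.05 and 0.05 m and contact force between blade_plate and stick above 0.05 N and linear speed of each of blade_plate, lifter below 0.02 m/s and angular speed of blade_plate below 0.1 rad/s and x of stick_mid in the frame of board between 0.06 and 0.115 m and y of stick_mid in the frame of board between -0.035 and 0.035 m and z of stick_mid in the frame of board between 0.015 and 0.023 m and height (world z) of lifter below 0.004 m and angle between lifter's own z axis and vertical below 0.06 rad and contact force between the fingers and lifter below 0.1 N); the robot touches nothing.
It fails at once if the robot itself touches the blade plate (contact force between any of the fingers, the arm and blade_plate above 0.5 N).
It fails at once if a bystander is shifted by more than 4 cm (distance of any of garlic_a, garlic_b, bowl, jar, sprayer, brush from where it was at the start of the episode above 0.04 m).
It also fails if it takes over 51 s, if anything falls off the work surface, if the arm or the gripper's body presses on something with over 40 N, if the wrist force passes 120 N, or if a joint passes its speed limit or range.

## Working session

There is one attempt and no reset: what is moved stays moved. The work goes in short steps, Python scripts to look and compute and a tool call to move; the robot and the scene stay as the last step left them, time stands still between calls to the robot, and variables do not carry over. Pictures are saved under pics/ and viewed, about 8 in all and at most 12, crops included, and the job is handed in when it is done.

Besides the shell and the picture viewer there is one more tool, called after "Request:" by a JSON object that holds its "method" and its "body". move_arm: Moves the arm, as the interface text tells. Its arguments: {"type":"object","properties":{"increments":{"type":"array","items":{"type":"object","properties":{"tx":{"type":"number"},"ty":{"type":"number"},"tz":{"type":"number"},"rx":{"type":"number"},"ry":{"type":"number"},"rz":{"type":"number"},"gripper":{"type":"number"}}}},"squeeze":{"type":"number"}},"required":["increments"]}

```bash
mkdir -p pics; ls; cat > h.py <<'E'
from rig import r
import numpy as np, cv2
from scipy.spatial.transform import Rotation as Rn
def Rt(name,s=None):
    m=r.camera_model(name)
    if 'R' in m: return m,np.array(m['R']),np.array(m['t']).ravel()
    s=s or r.sense(); T=np.eye(4); T[:3,:3]=Rn.from_euler('xyz',s['tcp_rot']).as_matrix(); T[:3,3]=s['eef_pos']
    C=np.linalg.inv(T@np.array(m['hand_eye'])); return m,C[:3,:3],C[:3,3]
def plane(name,rc,z,s=None):   # pixel -> world at height z
    m,R,t=Rt(name,s); d=R.T@np.array([(rc[1]-m['cx'])/m['fx'],(rc[0]-m['cy'])/m['fy'],1]); o=-R.T@t
    return o+d*(z-o[2])/d[2]
def cloud(name,dep,s=None):
    m,R,t=Rt(name,s); v,u=np.mgrid[:384,:512]
    P=np.stack([(u-m['cx'])/m['fx']*dep,(v-m['cy'])/m['fy']*dep,dep],-1)
    return (P-t)@R
def proj(name,X,s=None):
    m,R,t=Rt(name,s); c=R@np.array(X)+t; return c[1]/c[2]*m['fy']+m['cy'],c[0]/c[2]*m['fx']+m['cx']
E
python3 - <<'E'
from h import *
s=r.sense();print(s)
for n in ['scene','side']:
    im,d=r.grab_frame(n); cv2.imwrite(f'pics/{n}0.png',im[...,::-1]); np.save(n+'_d.npy',d); np.save(n+'_im.npy',im)
    m,R,t=Rt(n);print(n,-R.T@t,R[2],m['fx'])
    P=cloud(n,d)
    for q in ['board','blade_plate','lifter','stick','bowl','jar','sprayer','brush','garlic_a']:
        for k in r.cut_out(q,n)[:3]:
            M=k['mask']; X=P[M&(d>0)]
            if len(X) and k['confidence']>.2: print(q,round(k['confidence'],2),k['bbox'],np.percentile(X,[2,98],0).round().tolist(),np.median(X,0).round())
    for q,z in [('bar_mid',26),('stick_place',12),('plate_free_edge',22),('lifter_handle',45.5),('lifter_tip',0),('stick_mid',7),('board',0)]:
        for k in r.place_of(q,n)[:3]:
            print(q,round(k['confidence'],2),np.round(k['location']),plane(n,k['location'],z).round())
E
python3 -c "
import cv2,numpy as np
cv2.imwrite('pics/a.png',cv2.resize(np.vstack([cv2.imread('pics/scene0.png'),cv2.imread('pics/side0.png')]),None,fx=.78,fy=.78))"
```

```text
pics
{'clock': 0.0, 'qpos': array([-1.24641009e+00,  3.53644828e-01,  1.63417523e+00, -1.67112458e-05,
        1.15519451e+00, -2.40426838e-03]), 'qvel': array([ 0.00161842,  0.00056026,  0.0014304 ,  0.00030991, -0.00139179,
       -0.00127049]), 'joint_efforts': array([-3.79795732e-03, -6.05252981e+01, -3.42067587e+01, -1.77657371e-04,
        9.45191598e-03,  2.04284657e-05]), 'eef_pos': array([ 200.4617413 , -591.45335418,  230.54617484]), 'tcp_rot': array([-3.14017071e+00,  1.18603789e-05,  3.26797267e-01]), 'contact_force': array([-0.45589298,  0.33613358,  0.52785234]), 'wrist_torque': array([-0.00548261,  0.00473033,  0.06341028]), 'opening': 1.0004301076989988}
scene [1207.04646334 -698.3944484   840.43087872] [-0.54428961  0.55023201 -0.63324052] 361.160340006806
board 0.76 [231.0, 175.3, 305.0, 220.1] [[423.0, -69.0, -0.0], [615.0, 184.0, 27.0]] [543.  64.  12.]
board 0.72 [172.8, 220.1, 221.5, 249.5] [[447.0, -314.0, -1.0], [513.0, -152.0, 56.0]] [ 489. -249.    4.]
blade_plate 0.6 [240.1, 187.9, 271.3, 205.6] [[464.0, -38.0, 13.0], [549.0, 60.0, 28.0]] [508.  10.  24.]
l
[... 3398 characters left out ...]
, -140.0, 50.0]] [ 666. -153.   24.]
garlic_a 0.44 [173.5, 218.5, 184.7, 230.6] [[706.0, 240.0, 15.0], [740.0, 271.0, 50.0]] [722. 259.  30.]
bar_mid 0.97 [212. 249.] [531.  62.  26.]
stick_place 0.93 [224. 235.] [551. 138.  12.]
plate_free_edge 0.56 [203. 268.] [488. -31.  22.]
lifter_handle 0.89 [171. 291.] [ 481. -277.   46.]
lifter_handle 0.68 [173. 334.] [ 299. -344.   46.]
lifter_handle 0.53 [158. 296.] [ 505. -399.   46.]
lifter_tip 0.87 [196. 278.] [ 483. -126.    0.]
lifter_tip 0.52 [154. 304.] [ 509. -547.    0.]
lifter_tip 0.51 [197. 325.] [ 296. -203.    0.]
stick_mid 0.52 [273. 238.] [427. 356.   7.]
board 0.69 [219. 251.] [516.  71.   0.]
board 0.59 [253. 166.] [704. 373.   0.]
```

View pics/a.png

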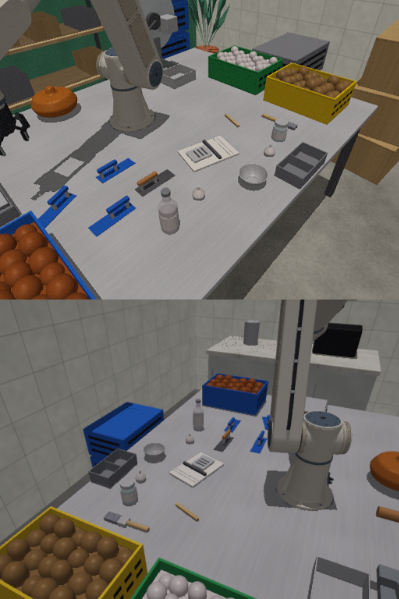

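The real lifter (orange handle) lies at scene pixel (197,231), the stick at (297,153) and the board with the plate at (268,198). The other three lifter shapes are blue. Next I'll get poses from the depth clouds.

```bash
python3 - <<'E'
from h import *
A=[]
for n in ['scene','side']:
    d=np.load(n+'_d.npy'); P=cloud(n,d); P[d==0]=np.nan; im=np.load(n+'_im.npy')
    def rect(lab,x0,x1,y0,y1,z0,z1,col=None):
        M=(P[...,0]>x0)&(P[...,0]<x1)&(P[...,1]>y0)&(P[...,1]<y1)&(P[...,2]>z0)&(P[...,2]<z1)
        if col is not None: M&=col
        X=P[M]
        if len(X)<5: print(n,lab,len(X));return
        (c,wh,a)=cv2.minAreaRect(X[:,:2].astype(np.float32)); print(n,lab,len(X),np.round(c,1),np.round(wh,1),round(a,1),'z',X[:,2].mean().round(1))
    rect('stick',340,510,290,400,8,30)
    rect('board',400,650,-90,210,8,40)
    rect('plate',400,620,-80,90,20,35)
    rect('bar',400,620,50,110,20,35)
    rect('handle',440,530,-320,-130,30,70)
    rect('lifter',440,530,-330,-130,1.5,70)
    rect('blue',440,560,-560,-330,30,70)
ims=[]
for n,(u,v) in [('scene',(240,200)),('side',(262,195))]:
    im=np.load(n+'_im.npy')[v-55:v+70,u-75:u+75,::-1]; ims.append(cv2.resize(im,None,fx=4,fy=4,interpolation=cv2.INTER_CUBIC))
cv2.imwrite('pics/b.png',cv2.resize(np.hstack(ims),(800,333)))
E
```

```text
scene stick 79 [427.7 349.9] [ 20.3 131.5] 71.5 z 13.8
scene board 1875 [519.2  58.5] [242.8 166.5] 73.3 z 16.0
scene plate 520 [515.   22.6] [125.8 141. ] 76.1 z 24.6
scene bar 174 [519.5  63.4] [ 46.  150.8] 74.4 z 25.3
scene handle 217 [ 484.  -266.1] [92.2 20.4] 88.1 z 50.0
scene lifter 802 [ 485.4 -230.6] [198.8  88.4] 89.8 z 16.8
scene blue 270 [ 512.7 -424. ] [21.1 90.7] 3.3 z 50.2
side stick 155 [426.9 349.4] [ 17.8 129.9] 71.3 z 13.6
side board 1512 [517.6  59.1] [244.6 164. ] 73.3 z 15.9
side plate 389 [519.8  21.6] [127.9 135.5] 74.6 z 24.5
side bar 167 [521.1  64.7] [ 48.6 155.5] 74.2 z 25.0
side handle 71 [ 481.5 -262.7] [96.9 19. ] 86.9 z 50.4
side lifter 330 [ 485.5 -229.4] [ 89.  196.9] 0.6 z 14.8
side blue 57 [ 510.  -423.3] [91.6 19.3] 90.0 z 49.9
```

View pics/b.png

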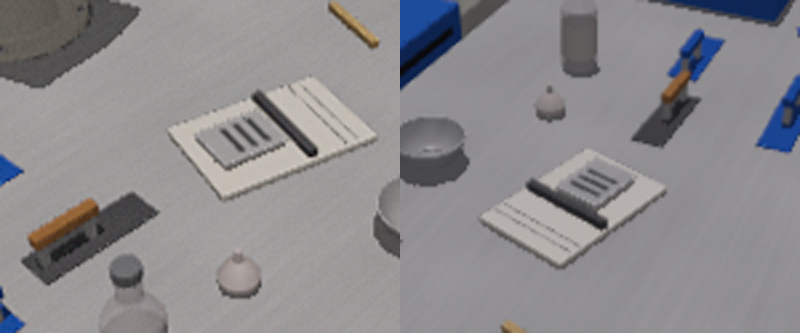

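```bash
cat > plan.py <<'E'
from h import *
import json
def plan(wps,start=None,dec=2):
    """wps: (x,y,z,yaw_deg,tilt_deg,nrows[,grip]); tilt = nose-up turn about the tool's y axis. Prints rows."""
    s=r.sense(); p=np.array(s['eef_pos']); R=Rn.from_euler('xyz',s['tcp_rot'])
    if start: p=np.array(start[:3],float); R=ori(*start[3:5])
    rows=[]
    for w in wps:
        Rg=ori(w[3],w[4]); n=w[5]; p0=p.copy(); R0=R; 
        if len(w)>6: rows+= [{"gripper":w[6]}]*n; continue
        dv=(R0.inv()*Rg).as_rotvec()
        for i in range(1,n+1):
            Pt=p0+(np.array(w[:3])-p0)*i/n; Rt_=R0*Rn.from_rotvec(dv*i/n)
            t=np.round(R.inv().apply(Pt-p)/10,dec); q=np.round(np.degrees((R.inv()*Rt_).as_rotvec()),dec-1)
            p=p+R.apply(t*10); R=R*Rn.from_rotvec(np.radians(q))
            d=dict(zip(['tx','ty','tz','rx','ry','rz'],[float(v) for v in [*t,*q]])); rows.append({k:v for k,v in d.items() if v})
    print('from',s['eef_pos'].round(1),np.degrees(s['tcp_rot']).round(1),'t',round(s['clock'],2))
    for i in range(0,len(rows),12): print(json.dumps(rows[i:i+12]).replace(' ',''))
    print('end',p.round(1),np.degrees(R.as_euler('xyz')).round(1))
def ori(yaw,tilt=0):  # tool down, x axis at yaw; nose-up tilt lifts tool x axis
    return Rn.from_euler('z',yaw,degrees=True)*Rn.from_euler('y',-tilt,degrees=True)*Rn.from_euler('x',180,degrees=True)
E
python3 - <<'E'
from plan import *
plan([(420,-150,200,90,0,11),(427.3,349.6,100,161.5,0,13),(427.3,349.6,4,161.5,0,4)])
E
```

```text
from [ 200.6 -591.9  231.3] [180.    0.   18.7] t 1.7
[{"tx":3.18,"ty":-3.16,"tz":0.28,"rz":-6.5},{"tx":3.52,"ty":-2.79,"tz":0.29,"rz":-6.5},{"tx":3.8,"ty":-2.37,"tz":0.28,"rz":-6.4},{"tx":4.05,"ty":-1.93,"tz":0.29,"rz":-6.5},{"tx":4.24,"ty":-1.46,"tz":0.28,"rz":-6.5},{"tx":4.38,"ty":-0.96,"tz":0.29,"rz":-6.5},{"tx":4.47,"ty":-0.47,"tz":0.28,"rz":-6.5},{"tx":4.48,"ty":0.04,"tz":0.28,"rz":-6.4},{"tx":4.45,"ty":0.54,"tz":0.29,"rz":-6.5},{"tx":4.37,"ty":1.04,"tz":0.28,"rz":-6.5},{"tx":4.21,"ty":1.53,"tz":0.29,"rz":-6.5},{"tx":3.84,"ty":0.06,"tz":0.77,"rz":-5.5}]
[{"tx":3.82,"ty":0.42,"tz":0.77,"rz":-5.5},{"tx":3.77,"ty":0.79,"tz":0.77,"rz":-5.5},{"tx":3.66,"ty":1.15,"tz":0.77,"rz":-5.5},{"tx":3.55,"ty":1.49,"tz":0.76,"rz":-5.5},{"tx":3.38,"ty":1.83,"tz":0.77,"rz":-5.5},{"tx":3.19,"ty":2.14,"tz":0.77,"rz":-5.5},{"tx":2.97,"ty":2.44,"tz":0.77,"rz":-5.5},{"tx":2.73,"ty":2.71,"tz":0.77,"rz":-5.5},{"tx":2.45,"ty":2.96,"tz":0.77,"rz":-5.5},{"tx":2.15,"ty":3.18,"tz":0.77,"rz":-5.5},{"tx":1.85,"ty":3.38,"tz":0.77,"rz":-5.5},{"tx":1.51,"ty":3.53,"tz":0.77,"rz":-5.5}]
[{"tz":2.4},{"tz":2.4},{"tz":2.4},{"tz":2.4}]
end [427.3 349.6   4. ] [-180.     0.   161.5]
```

Request:
{"method": "move_arm", "body": {"increments": [{"tx":3.2,"ty":-3.2,"tz":0.3,"rz":-6.5,"gripper":1},{"tx":3.5,"ty":-2.8,"tz":0.3,"rz":-6.5},{"tx":3.8,"ty":-2.4,"tz":0.3,"rz":-6.5},{"tx":4.0,"ty":-1.9,"tz":0.3,"rz":-6.5},{"tx":4.2,"ty":-1.5,"tz":0.3,"rz":-6.5},{"tx":4.4,"ty":-1.0,"tz":0.3,"rz":-6.5},{"tx":4.5,"ty":-0.5,"tz":0.3,"rz":-6.5},{"tx":4.5,"tz":0.3,"rz":-6.5},{"tx":4.4,"ty":0.5,"tz":0.3,"rz":-6.5},{"tx":4.4,"ty":1.0,"tz":0.3,"rz":-6.5},{"tx":4.2,"ty":1.5,"tz":0.3,"rz":-6.5},{"tx":3.8,"ty":0.1,"tz":0.8,"rz":-5.5}]}}

```text
invalid input
```

Request:
{"method": "move_arm", "body": {"increments": [{"tx":3.8,"ty":0.4,"tz":0.8,"rz":-5.5},{"tx":3.8,"ty":0.8,"tz":0.8,"rz":-5.5},{"tx":3.7,"ty":1.2,"tz":0.8,"rz":-5.5},{"tx":3.5,"ty":1.5,"tz":0.8,"rz":-5.5},{"tx":3.4,"ty":1.8,"tz":0.8,"rz":-5.5},{"tx":3.2,"ty":2.1,"tz":0.8,"rz":-5.5},{"tx":3.0,"ty":2.4,"tz":0.8,"rz":-5.5},{"tx":2.7,"ty":2.7,"tz":0.8,"rz":-5.5},{"tx":2.5,"ty":3.0,"tz":0.8,"rz":-5.5},{"tx":2.2,"ty":3.2,"tz":0.8,"rz":-5.5},{"tx":1.9,"ty":3.4,"tz":0.8,"rz":-5.5},{"tx":1.5,"ty":3.5,"tz":0.8,"rz":-5.5}]}}

```text
invalid input
```

Request:
{"method": "move_arm", "body": {"increments": [{"tx":0},{"tx":0}]}}

```text
invalid input
```

```bash
python3 - <<'E'
from plan import *
s=r.sense(); im,d=r.grab_frame('wrist'); P=cloud('wrist',d,s); 
M=(P[...,2]>8)&(P[...,2]<30)&(d>0)&(np.hypot(P[...,0]-427,P[...,1]-350)<90)
X=P[M]; print(len(X)); print(cv2.minAreaRect(X[:,:2].astype(np.float32)),X[:,2].mean())
plan([(427.3,349.6,40,161.5,0,2),(427.3,349.6,4,161.5,0,2)])
E
```

```text
0
((0.0, 0.0), (0.0, 0.0), 0.0) nan
from [ 200.6 -591.9  231.3] [-180.    -0.    18.7] t 1.75
[{"tx":25.85,"ty":-40.94,"tz":9.57,"rz":-71.4},{"tx":47.05,"ty":11.43,"tz":9.56,"rz":-71.4},{"tz":1.8},{"tz":1.8}]
end [427.3 349.6   4. ] [180.   -0.  161.5]<stdin>:4: RuntimeWarning: Mean of empty slice.
  ret = ret.dtype.type(ret / rcount)
```

Request:
{"method": "move_arm", "body": {"increments": [{"tx":3.2,"ty":-3.2,"tz":0.3,"rx":0,"ry":0,"rz":-6.5,"gripper":1}]}}

```text
clock: 1.85
eef_pos: [219.8, -554.6, 228.7]
tcp_rot: [3.138, 0.001, 0.438]
contact_force: [0.9, -0.4, -0.3]
opening: 0.996
```

Request:
{"method": "move_arm", "body": {"increments": [{"tx":3.5,"ty":-2.8,"tz":0.3,"rx":0,"ry":0,"rz":-6.5,"gripper":1},{"tx":3.8,"ty":-2.4,"tz":0.3,"rx":0,"ry":0,"rz":-6.5,"gripper":1},{"tx":4.0,"ty":-1.9,"tz":0.3,"rx":0,"ry":0,"rz":-6.5,"gripper":1},{"tx":4.2,"ty":-1.5,"tz":0.3,"rx":0,"ry":0,"rz":-6.5,"gripper":1},{"tx":4.4,"ty":-1.0,"tz":0.3,"rx":0,"ry":0,"rz":-6.5,"gripper":1},{"tx":4.5,"ty":-0.5,"tz":0.3,"rx":0,"ry":0,"rz":-6.5,"gripper":1},{"tx":4.5,"ty":0,"tz":0.3,"rx":0,"ry":0,"rz":-6.5,"gripper":1},{"tx":4.4,"ty":0.5,"tz":0.3,"rx":0,"ry":0,"rz":-6.5,"gripper":1},{"tx":4.4,"ty":1.0,"tz":0.3,"rx":0,"ry":0,"rz":-6.5,"gripper":1},{"tx":4.2,"ty":1.5,"tz":0.3,"rx":0,"ry":0,"rz":-6.5,"gripper":1},{"tx":3.8,"ty":0.1,"tz":0.8,"rx":0,"ry":0,"rz":-5.5,"gripper":1},{"tx":3.8,"ty":0.4,"tz":0.8,"rx":0,"ry":0,"rz":-5.5,"gripper":1}]}}

```text
clock: 3.05
eef_pos: [418.0, -70.5, 182.4]
tcp_rot: [3.141, 0.0, 1.771]
contact_force: [-0.1, 0.7, -1.1]
opening: 1.002
```

Request:
{"method": "move_arm", "body": {"increments": [{"tx":3.8,"ty":0.8,"tz":0.8,"rx":0,"ry":0,"rz":-5.5,"gripper":1},{"tx":3.7,"ty":1.2,"tz":0.8,"rx":0,"ry":0,"rz":-5.5,"gripper":1},{"tx":3.5,"ty":1.5,"tz":0.8,"rx":0,"ry":0,"rz":-5.5,"gripper":1},{"tx":3.4,"ty":1.8,"tz":0.8,"rx":0,"ry":0,"rz":-5.5,"gripper":1},{"tx":3.2,"ty":2.1,"tz":0.8,"rx":0,"ry":0,"rz":-5.5,"gripper":1},{"tx":3.0,"ty":2.4,"tz":0.8,"rx":0,"ry":0,"rz":-5.5,"gripper":1},{"tx":2.7,"ty":2.7,"tz":0.8,"rx":0,"ry":0,"rz":-5.5,"gripper":1},{"tx":2.5,"ty":3.0,"tz":0.8,"rx":0,"ry":0,"rz":-5.5,"gripper":1},{"tx":2.2,"ty":3.2,"tz":0.8,"rx":0,"ry":0,"rz":-5.5,"gripper":1},{"tx":1.9,"ty":3.4,"tz":0.8,"rx":0,"ry":0,"rz":-5.5,"gripper":1},{"tx":1.5,"ty":3.5,"tz":0.8,"rx":0,"ry":0,"rz":-5.5,"gripper":1},{"tx":0,"ty":0,"tz":0,"rx":0,"ry":0,"rz":0,"gripper":1}]}}

```text
clock: 4.25
eef_pos: [421.2, 356.0, 93.7]
tcp_rot: [3.14, 0.0, 2.828]
contact_force: [0.5, -0.2, 0.2]
opening: 1.003
```

```bash
python3 - <<'E'
s=open('plan.py').read()
s=s.replace("rows+= [{\"gripper\":w[6]}]*n; continue","g=w[6]; rows+=[dict(tx=0,ty=0,tz=0,rx=0,ry=0,rz=0,gripper=g)]*n; continue")
s=s.replace("rows.append({k:v for k,v in d.items() if v})","d['gripper']=g; rows.append(d)").replace("start=None,dec=2","g=1,start=None,dec=2")
open('plan.py','w').write(s)
E
python3 - <<'E'
from plan import *
s=r.sense(); im,d=r.grab_frame('wrist'); P=cloud('wrist',d,s); 
M=(P[...,2]>8)&(P[...,2]<30)&(d>0)&(np.hypot(P[...,0]-427,P[...,1]-350)<90)
X=P[M]; print(len(X)); print(cv2.minAreaRect(X[:,:2].astype(np.float32)),X[:,2].mean())
plan([(427.3,349.6,40,161.5,0,3),(427.3,349.6,4,161.5,0,2),(0,0,0,161.5,0,3,-1)])
E
```

```text
2956
((427.62347412109375, 349.2669677734375), (13.994153022766113, 130.65191650390625), 71.01507568359375) 12.464325997795688
from [420.7 353.8  93.8] [-180.    -0.   161.9] t 4.3
[{"tx":-0.25,"ty":-0.06,"tz":1.79,"rx":-0.0,"ry":-0.0,"rz":0.1,"gripper":1},{"tx":-0.25,"ty":-0.07,"tz":1.8,"rx":-0.0,"ry":-0.0,"rz":0.2,"gripper":1},{"tx":-0.26,"ty":-0.06,"tz":1.79,"rx":-0.0,"ry":-0.0,"rz":0.1,"gripper":1},{"tx":0.0,"ty":-0.0,"tz":1.8,"rx":-0.0,"ry":-0.0,"rz":-0.0,"gripper":1},{"tx":0.0,"ty":-0.0,"tz":1.8,"rx":-0.0,"ry":-0.0,"rz":-0.0,"gripper":1},{"tx":0,"ty":0,"tz":0,"rx":0,"ry":0,"rz":0,"gripper":-1},{"tx":0,"ty":0,"tz":0,"rx":0,"ry":0,"rz":0,"gripper":-1},{"tx":0,"ty":0,"tz":0,"rx":0,"ry":0,"rz":0,"gripper":-1}]
end [427.3 349.6   4. ] [-180.    -0.   161.5]
```

Wrist camera agrees. Grasp the stick.

Request:
{"method": "move_arm", "body": {"increments": [{"tx":-0.25,"ty":0,"tz":2,"rx":0,"ry":0,"rz":0.4,"gripper":1},{"tx":-0.25,"ty":0,"tz":2,"rx":0,"ry":0,"rz":0.3,"gripper":1},{"tx":-0.25,"ty":-0.1,"tz":2,"rx":0,"ry":0,"rz":0,"gripper":0.3},{"tx":0,"ty":0,"tz":2,"rx":0,"ry":0,"rz":0,"gripper":0.0},{"tx":0,"ty":0,"tz":1.0,"rx":0,"ry":0,"rz":0,"gripper":-0.3},{"tx":0,"ty":0,"tz":0,"rx":0,"ry":0,"rz":0,"gripper":-1},{"tx":0,"ty":0,"tz":0,"rx":0,"ry":0,"rz":0,"gripper":-1},{"tx":0,"ty":0,"tz":0,"rx":0,"ry":0,"rz":0,"gripper":-1},{"tx":0,"ty":0,"tz":0,"rx":0,"ry":0,"rz":0,"gripper":-1}], "squeeze": 40}}

```text
clock: 5.2
eef_pos: [428.2, 349.0, 5.2]
tcp_rot: [3.14, 0.001, 2.81]
contact_force: [0.9, 0.1, 0.6]
opening: 0.146
```

```bash
python3 - <<'E'
from plan import *
s=r.sense();print(s['opening'],s['contact_force'])
x,y,z=s['eef_pos']
# stick centre vs TCP kept: target shift
dx,dy=x-427.5,y-349.4; print(dx,dy)
plan([(x,y,70,161.5,0,2),(542.2,138.3,70,163.3,0,6),(542.2,138.3,17,163.3,0,3)],g=-1)
E
```

```text
0.14571801436255272 [0.90176974 0.14437429 0.64029462]
0.6955932502027622 -0.4448162852435189
from [428.2 349.    5.2] [179.9   0.  161. ] t 5.2
[{"tx":-0.0,"ty":0.0,"tz":-3.24,"rx":0.0,"ry":0.0,"rz":-0.2,"gripper":-1},{"tx":-0.0,"ty":0.01,"tz":-3.24,"rx":0.1,"ry":0.0,"rz":-0.3,"gripper":-1},{"tx":-2.92,"ty":-2.73,"tz":0.0,"rx":-0.0,"ry":0.0,"rz":-0.3,"gripper":-1},{"tx":-2.9,"ty":-2.74,"tz":0.01,"rx":-0.0,"ry":0.0,"rz":-0.3,"gripper":-1},{"tx":-2.88,"ty":-2.76,"tz":0.0,"rx":-0.0,"ry":0.0,"rz":-0.3,"gripper":-1},{"tx":-2.88,"ty":-2.77,"tz":0.0,"rx":-0.0,"ry":0.0,"rz":-0.3,"gripper":-1},{"tx":-2.85,"ty":-2.79,"tz":0.01,"rx":-0.0,"ry":0.0,"rz":-0.3,"gripper":-1},{"tx":-2.85,"ty":-2.81,"tz":0.0,"rx":-0.0,"ry":0.0,"rz":-0.3,"gripper":-1},{"tx":0.0,"ty":0.0,"tz":1.77,"rx":-0.0,"ry":0.0,"rz":0.0,"gripper":-1},{"tx":0.0,"ty":0.01,"tz":1.76,"rx":-0.0,"ry":0.0,"rz":0.0,"gripper":-1},{"tx":0.01,"ty":-0.0,"tz":1.77,"rx":-0.0,"ry":0.0,"rz":0.0,"gripper":-1}]
end [542.2 138.3  17. ] [-180.     0.   163.3]
```

Request:
{"method": "move_arm", "body": {"increments": [{"tx":0,"ty":0,"tz":-3.2,"rx":0,"ry":0,"rz":-0.3,"gripper":-1},{"tx":0,"ty":0,"tz":-3.2,"rx":0,"ry":0,"rz":-0.3,"gripper":-1},{"tx":-2.9,"ty":-2.75,"tz":0,"rx":0,"ry":0,"rz":-0.3,"gripper":-1},{"tx":-2.9,"ty":-2.75,"tz":0,"rx":0,"ry":0,"rz":-0.3,"gripper":-1},{"tx":-2.9,"ty":-2.75,"tz":0,"rx":0,"ry":0,"rz":-0.3,"gripper":-1},{"tx":-2.9,"ty":-2.75,"tz":0,"rx":0,"ry":0,"rz":-0.3,"gripper":-1},{"tx":-2.85,"ty":-2.8,"tz":0,"rx":0,"ry":0,"rz":-0.3,"gripper":-1},{"tx":-2.85,"ty":-2.8,"tz":0,"rx":0,"ry":0,"rz":-0.3,"gripper":-1},{"tx":0,"ty":0,"tz":2.4,"rx":0,"ry":0,"rz":0,"gripper":-1},{"tx":0,"ty":0,"tz":1.5,"rx":0,"ry":0,"rz":0,"gripper":-1},{"tx":0,"ty":0,"tz":0.8,"rx":0,"ry":0,"rz":0,"gripper":-1},{"tx":0,"ty":0,"tz":0.4,"rx":0,"ry":0,"rz":0,"gripper":-1}]}}

```text
clock: 6.4
eef_pos: [541.4, 138.5, 16.7]
tcp_rot: [-3.141, -0.002, 2.853]
contact_force: [-14.6, -4.0, 50.4]
opening: 0.152
```

Request:
{"method": "move_arm", "body": {"increments": [{"tx":0,"ty":0,"tz":0,"rx":0,"ry":0,"rz":0,"gripper":-1},{"tx":0,"ty":0,"tz":0,"rx":0,"ry":0,"rz":0,"gripper":-1}]}}

```text
clock: 6.6
eef_pos: [542.3, 138.8, 17.6]
tcp_rot: [3.141, 0.0, 2.854]
contact_force: [-0.1, -0.4, 0.4]
opening: 0.149
```

Request:
{"method": "move_arm", "body": {"increments": [{"tx":0,"ty":0,"tz":0,"rx":0,"ry":0,"rz":0,"gripper":-0.6},{"tx":0,"ty":0,"tz":0,"rx":0,"ry":0,"rz":0,"gripper":-0.4},{"tx":0,"ty":0,"tz":0,"rx":0,"ry":0,"rz":0,"gripper":-0.4},{"tx":0,"ty":0,"tz":-4,"rx":0,"ry":0,"rz":0,"gripper":-0.4},{"tx":0,"ty":0,"tz":-4.5,"rx":0,"ry":0,"rz":0,"gripper":0},{"tx":0,"ty":0,"tz":-4.5,"rx":0,"ry":0,"rz":0,"gripper":1},{"tx":0,"ty":0,"tz":-4.5,"rx":0,"ry":0,"rz":0,"gripper":1}]}}

```text
clock: 7.3
eef_pos: [542.0, 137.9, 194.1]
tcp_rot: [-3.142, -0.0, 2.852]
contact_force: [0.7, -0.2, 0.3]
opening: 0.798
```

```bash
python3 - <<'E'
from plan import *
plan([(515,20,250,110,0,7)])
E
```

```text
from [542.  137.9 194.1] [-180.    -0.   163.4] t 7.3
[{"tx":-0.11,"ty":-1.72,"tz":-0.8,"rx":-0.0,"ry":-0.0,"rz":7.6,"gripper":1},{"tx":-0.34,"ty":-1.7,"tz":-0.8,"rx":-0.0,"ry":-0.0,"rz":7.7,"gripper":1},{"tx":-0.56,"ty":-1.63,"tz":-0.8,"rx":-0.0,"ry":-0.0,"rz":7.6,"gripper":1},{"tx":-0.77,"ty":-1.55,"tz":-0.79,"rx":-0.0,"ry":-0.0,"rz":7.6,"gripper":1},{"tx":-0.97,"ty":-1.43,"tz":-0.8,"rx":-0.0,"ry":-0.0,"rz":7.7,"gripper":1},{"tx":-1.16,"ty":-1.28,"tz":-0.8,"rx":-0.0,"ry":-0.0,"rz":7.6,"gripper":1},{"tx":-1.31,"ty":-1.13,"tz":-0.8,"rx":-0.0,"ry":-0.0,"rz":7.6,"gripper":1}]
end [515.  20. 250.] [-180.   -0.  110.]
```

Request:
{"method": "move_arm", "body": {"increments": [{"tx":-0.1,"ty":-1.7,"tz":-0.8,"rx":0,"ry":0,"rz":7.6,"gripper":1},{"tx":-0.35,"ty":-1.7,"tz":-0.8,"rx":0,"ry":0,"rz":7.6,"gripper":1},{"tx":-0.55,"ty":-1.6,"tz":-0.8,"rx":0,"ry":0,"rz":7.6,"gripper":1},{"tx":-0.75,"ty":-1.5,"tz":-0.8,"rx":0,"ry":0,"rz":7.6,"gripper":1},{"tx":-1,"ty":-1.4,"tz":-0.8,"rx":0,"ry":0,"rz":7.6,"gripper":1},{"tx":-1.2,"ty":-1.3,"tz":-0.8,"rx":0,"ry":0,"rz":7.6,"gripper":1},{"tx":-1.3,"ty":-1.1,"tz":-0.8,"rx":0,"ry":0,"rz":7.6,"gripper":1},{"tx":0,"ty":0,"tz":0,"rx":0,"ry":0,"rz":0,"gripper":1},{"tx":0,"ty":0,"tz":0,"rx":0,"ry":0,"rz":0,"gripper":1}]}}

```text
clock: 8.2
eef_pos: [516.6, 20.9, 248.4]
tcp_rot: [3.141, -0.0, 1.926]
contact_force: [0.3, 0.7, -0.7]
opening: 0.999
```

```bash
python3 - <<'E'
from plan import *
s=r.sense(); im,d=r.grab_frame('wrist'); P=cloud('wrist',d,s); print(s['eef_pos'])
cv2.imwrite('pics/w1.png',im[...,::-1]); np.save('w1d.npy',P)
def rect(l,z0,z1,m=1):
    M=(P[...,2]>z0)&(P[...,2]<z1)&(d>0)&m; X=P[M]; print(l,len(X),[np.round(q,1) for q in cv2.minAreaRect(X[:,:2].astype(np.float32))] if len(X) else '',X[:,2].mean().round(1))
print(np.nanpercentile(P[d>0],[1,99],0))
c=np.array([518.4,58.8]);u=np.array([.287,.958]);w=np.array([-.958,.287])
bx=(P[...,:2]-c)@u; by=(P[...,:2]-c)@w
near=(abs(bx)<140)&(abs(by)<100)
rect('board',8,40,near); rect('plate',18,40,near&(bx<10)); rect('bar',20,40,near&(bx>10)&(bx<32)&(abs(by)<85)); rect('stick',19,40,near&(bx>50))
for q in ['bar_mid','stick_place','plate_free_edge','stick_mid']:
    for k in r.place_of(q,'wrist')[:1]: 
        X=plane('wrist',k['location'],{'bar_mid':26,'stick_place':12,'plate_free_edge':22,'stick_mid':19}[q],s)[:2]; print(q,k['confidence'],X,(X-c)@u,(X-c)@w)
E
```

```text
[516.55414131  20.85882495 248.36536322]
[[ 220.233984   -308.72465593   -3.26259708]
 [ 903.47850465  243.82940721  328.93839454]]
board 27560 [array([519. ,  58.1]), array([239.8, 159.9]), np.float64(73.6)] 14.7
plate 5500 [array([505.6,  12.6]), array([100.1,  80. ]), np.float64(75.9)] 22.5
bar 1682 [array([524.7,  77.2]), array([ 14. , 149.9]), np.float64(73.6)] 24.5
stick 1745 [array([541.6, 138.7]), array([ 14.4, 130. ]), np.float64(73.6)] 24.4
bar_mid 0.77 [524.97266487  78.34956443] 20.61483754502007 -0.6858879542478906
stick_place 0.7 [540.24180639 136.8656953 ] 81.05553452756537 1.4804040325348318
plate_free_edge 0.64 [494.15907242 -35.38636635] -97.18768517890638 -3.808678524904689
stick_mid 0.81 [540.287573   136.84161314] 81.0455988367102 1.4296480320069804
```

View pics/w1.png

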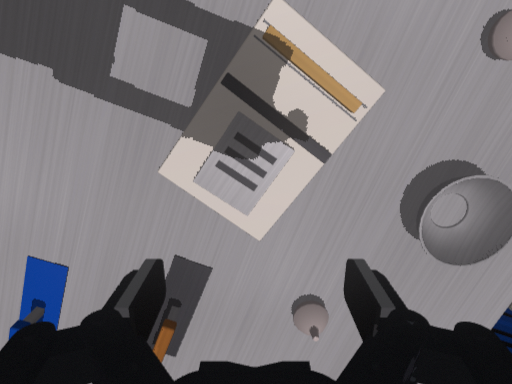

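Wrist view: the stick lies between the lines (315,70), the plate is at (243,170) with a gap to the bar, and the lifter is at (185,300). Next stop is above the lifter.

```bash
python3 - <<'E'
from plan import *
P=np.load('w1d.npy')
M=(P[...,0]>435)&(P[...,0]<535)&(P[...,1]>-330)&(P[...,1]<-135)
for z0,z1 in [(1.2,8),(35,65)]:
    X=P[M&(P[...,2]>z0)&(P[...,2]<z1)]
    if len(X): print(len(X),cv2.minAreaRect(X[:,:2].astype(np.float32)))
plan([(483,-310,200,87.5,0,8)])
E
```

```text
928 ((485.0420227050781, -230.0421905517578), (171.80264282226562, 55.49820327758789), 88.08079528808594)
522 ((484.4175720214844, -249.67312622070312), (63.44483184814453, 17.917139053344727), 88.13549041748047)
from [516.4  21.4 247.9] [-180.    -0.   110.3] t 8.45
[{"tx":-3.74,"ty":-1.83,"tz":0.6,"rx":-0.0,"ry":-0.0,"rz":2.9,"gripper":1},{"tx":-3.83,"ty":-1.64,"tz":0.6,"rx":-0.0,"ry":-0.0,"rz":2.8,"gripper":1},{"tx":-3.9,"ty":-1.45,"tz":0.59,"rx":-0.0,"ry":-0.0,"rz":2.9,"gripper":1},{"tx":-3.97,"ty":-1.25,"tz":0.6,"rx":-0.0,"ry":-0.0,"rz":2.8,"gripper":1},{"tx":-4.03,"ty":-1.06,"tz":0.6,"rx":-0.0,"ry":-0.0,"rz":2.9,"gripper":1},{"tx":-4.07,"ty":-0.85,"tz":0.6,"rx":-0.0,"ry":-0.0,"rz":2.8,"gripper":1},{"tx":-4.11,"ty":-0.65,"tz":0.6,"rx":-0.0,"ry":-0.0,"rz":2.9,"gripper":1},{"tx":-4.14,"ty":-0.44,"tz":0.6,"rx":-0.0,"ry":-0.0,"rz":2.8,"gripper":1}]
end [ 483. -310.  200.] [-180.    -0.    87.5]
```

```bash
python3 - <<'E'
from plan import *
plan([(483.9,-264,95,88.1,0,8),(483.9,-264,27,88.1,0,3)])
E
```

```text
from [516.4  21.4 247.9] [-180.    -0.   110.3] t 8.45
[{"tx":-3.2,"ty":-1.62,"tz":1.91,"rx":-0.0,"ry":-0.0,"rz":2.8,"gripper":1},{"tx":-3.28,"ty":-1.46,"tz":1.91,"rx":-0.0,"ry":-0.0,"rz":2.8,"gripper":1},{"tx":-3.35,"ty":-1.3,"tz":1.91,"rx":-0.0,"ry":-0.0,"rz":2.7,"gripper":1},{"tx":-3.41,"ty":-1.14,"tz":1.91,"rx":-0.0,"ry":-0.0,"rz":2.8,"gripper":1},{"tx":-3.45,"ty":-0.97,"tz":1.91,"rx":-0.0,"ry":-0.0,"rz":2.8,"gripper":1},{"tx":-3.5,"ty":-0.8,"tz":1.91,"rx":-0.0,"ry":-0.0,"rz":2.8,"gripper":1},{"tx":-3.54,"ty":-0.63,"tz":1.92,"rx":-0.0,"ry":-0.0,"rz":2.7,"gripper":1},{"tx":-3.56,"ty":-0.47,"tz":1.91,"rx":-0.0,"ry":-0.0,"rz":2.8,"gripper":1},{"tx":0.0,"ty":0.0,"tz":2.27,"rx":-0.0,"ry":-0.0,"rz":0.0,"gripper":1},{"tx":0.0,"ty":0.01,"tz":2.26,"rx":-0.0,"ry":-0.0,"rz":0.0,"gripper":1},{"tx":0.0,"ty":-0.0,"tz":2.27,"rx":-0.0,"ry":-0.0,"rz":0.0,"gripper":1}]
end [ 483.9 -264.    27. ] [-180.    -0.    88.1]
```

Request:
{"method": "move_arm", "body": {"increments": [{"tx":-3.2,"ty":-1.62,"tz":1.9,"rx":0,"ry":0,"rz":2.8,"gripper":1},{"tx":-3.28,"ty":-1.46,"tz":1.9,"rx":0,"ry":0,"rz":2.8,"gripper":1},{"tx":-3.35,"ty":-1.3,"tz":1.9,"rx":0,"ry":0,"rz":2.7,"gripper":1},{"tx":-3.4,"ty":-1.15,"tz":1.9,"rx":0,"ry":0,"rz":2.8,"gripper":1},{"tx":-3.45,"ty":-0.97,"tz":1.9,"rx":0,"ry":0,"rz":2.8,"gripper":1},{"tx":-3.5,"ty":-0.8,"tz":1.9,"rx":0,"ry":0,"rz":2.8,"gripper":1},{"tx":-3.55,"ty":-0.63,"tz":1.9,"rx":0,"ry":0,"rz":2.7,"gripper":1},{"tx":-3.55,"ty":-0.45,"tz":1.9,"rx":0,"ry":0,"rz":2.8,"gripper":1},{"tx":0,"ty":0,"tz":0,"rx":0,"ry":0,"rz":0,"gripper":1},{"tx":0,"ty":0,"tz":0,"rx":0,"ry":0,"rz":0,"gripper":1}]}}

```text
clock: 9.45
eef_pos: [483.2, -264.5, 95.5]
tcp_rot: [-3.14, -0.001, 1.536]
contact_force: [0.5, 0.1, -0.2]
opening: 0.997
```

```bash
python3 - <<'E'
from plan import *
plan([(483.9,-264,27,88.1,0,3)])
E
```

```text
from [ 483.2 -264.5   95.5] [-1.799e+02 -1.000e-01  8.800e+01] t 9.45
[{"tx":0.02,"ty":0.03,"tz":2.28,"rx":-0.0,"ry":-0.0,"rz":-0.0,"gripper":1},{"tx":0.01,"ty":0.02,"tz":2.29,"rx":-0.1,"ry":-0.0,"rz":-0.1,"gripper":1},{"tx":0.02,"ty":0.02,"tz":2.28,"rx":0.0,"ry":-0.1,"rz":-0.0,"gripper":1}]
end [ 483.9 -264.    27. ] [180.    0.   88.1]
```

Request:
{"method": "move_arm", "body": {"increments": [{"tx":0.05,"ty":0.07,"tz":2.3,"rx":0,"ry":0,"rz":0,"gripper":1},{"tx":0,"ty":0,"tz":2.3,"rx":0,"ry":0,"rz":0,"gripper":0.5},{"tx":0,"ty":0,"tz":2.2,"rx":0,"ry":0,"rz":0,"gripper":0},{"tx":0,"ty":0,"tz":0,"rx":0,"ry":0,"rz":0,"gripper":-0.3},{"tx":0,"ty":0,"tz":0,"rx":0,"ry":0,"rz":0,"gripper":-1},{"tx":0,"ty":0,"tz":0,"rx":0,"ry":0,"rz":0,"gripper":-1},{"tx":0,"ty":0,"tz":0,"rx":0,"ry":0,"rz":0,"gripper":-1},{"tx":0,"ty":0,"tz":0,"rx":0,"ry":0,"rz":0,"gripper":-1}], "squeeze": 110}}

```text
clock: 10.25
eef_pos: [485.2, -264.0, 29.6]
tcp_rot: [3.14, 0.0, 1.536]
contact_force: [0.7, 3.7, 7.2]
opening: 0.189
```

```bash
python3 - <<'E'
from plan import *
s=r.sense();print(s['eef_pos'],s['contact_force'],s['opening'])
plan([(485,-264,60,88.1,0,2),(444.6,-201.4,60,74.5,0,3)],g=-1)
E
```

```text
[ 485.23517746 -264.01143887   29.63724265] [0.68083045 3.66165306 7.23828438] 0.18935532519601392
from [ 485.2 -264.    29.6] [179.9   0.   88. ] t 10.25
[{"tx":-0.0,"ty":-0.01,"tz":-1.52,"rx":0.1,"ry":0.0,"rz":-0.0,"gripper":-1},{"tx":-0.0,"ty":-0.01,"tz":-1.52,"rx":0.0,"ry":0.0,"rz":-0.1,"gripper":-1},{"tx":2.04,"ty":-1.41,"tz":0.0,"rx":0.0,"ry":0.0,"rz":4.5,"gripper":-1},{"tx":1.92,"ty":-1.57,"tz":0.0,"rx":0.0,"ry":0.0,"rz":4.6,"gripper":-1},{"tx":1.8,"ty":-1.72,"tz":0.0,"rx":0.0,"ry":0.0,"rz":4.5,"gripper":-1}]
end [ 444.7 -201.4   60. ] [180.    0.   74.5]
```

Request:
{"method": "move_arm", "body": {"increments": [{"tx":0,"ty":0,"tz":-1.5,"rx":0,"ry":0,"rz":0,"gripper":-1},{"tx":0,"ty":0,"tz":-1.5,"rx":0,"ry":0,"rz":0,"gripper":-1},{"tx":2.05,"ty":-1.4,"tz":0,"rx":0,"ry":0,"rz":4.5,"gripper":-1},{"tx":1.9,"ty":-1.55,"tz":0,"rx":0,"ry":0,"rz":4.5,"gripper":-1},{"tx":1.8,"ty":-1.7,"tz":0,"rx":0,"ry":0,"rz":4.5,"gripper":-1},{"tx":0,"ty":0,"tz":0,"rx":0,"ry":0,"rz":0,"gripper":-1},{"tx":0,"ty":0,"tz":0,"rx":0,"ry":0,"rz":0,"gripper":-1}]}}

```text
clock: 10.95
eef_pos: [445.2, -201.7, 59.3]
tcp_rot: [3.14, 0.0, 1.303]
contact_force: [1.2, -1.1, -1.2]
opening: 0.184
```

```bash
cat > lif.py <<'E'
from plan import *
def lif(n,tip=None):
    """plane fit of the held lifter's blade in the tool frame, from camera n"""
    s=r.sense(); im,d=r.grab_frame(n); P=cloud(n,d,s)
    T=Rn.from_euler('xyz',s['tcp_rot']); L=T.inv().apply((P-s['eef_pos']).reshape(-1,3)).reshape(P.shape)
    M=(d>0)&(L[...,0]>20)&(L[...,0]<135)&(abs(L[...,1])<35)&(L[...,2]>8)&(L[...,2]<45)&(P[...,2]>7)
    X=L[M]; 
    if len(X)<10: print(n,len(X)); return im,d,P,s
    for _ in range(3):
        A=np.c_[X[:,:2],np.ones(len(X))]; c=np.linalg.lstsq(A,X[:,2],rcond=None)[0]; X=X[abs(A@c-X[:,2])<3]
    print(n,len(X),'pitch deg',np.degrees(np.arctan(c[:2])).round(2),'z(tool) top at 0,120:',(c[2]).round(1),(c[2]+120*c[0]).round(1),'x max',np.percentile(X[:,0],99).round(1),cv2.minAreaRect(X[:,:2].astype(np.float32)))
    return im,d,P,s
E
python3 - <<'E'
from lif import *
print(r.sense()['contact_force'])
ims=[]
for n in ['wrist','scene','side']:
    im,d,P,s=lif(n); ims.append(im)
cv2.imwrite('pics/w2.png',ims[0][...,::-1])
plan([],g=-1)
E
```

```text
[ 1.19253429 -1.10377272 -1.19931341]
wrist 19708 pitch deg [0.01 0.35] z(tool) top at 0,120: 28.6 28.6 x max 116.8 ((68.81222534179688, 0.5718250274658203), (56.43046188354492, 97.8734130859375), 89.59821319580078)
scene 274 pitch deg [0.   0.12] z(tool) top at 0,120: 26.9 26.9 x max 117.2 ((68.961669921875, -0.006031036376953125), (61.92150115966797, 97.75579071044922), 89.37477111816406)
side 141 pitch deg [0.22 1.45] z(tool) top at 0,120: 26.1 26.6 x max 120.4 ((72.90219116210938, -0.04574012756347656), (58.17170715332031, 100.85401916503906), 89.5080337524414)
from [ 445.6 -202.4   58.9] [179.9   0.   74.6] t 11.1
end [ 445.6 -202.4   58.9] [179.9   0.   74.6]
```

View pics/w2.png

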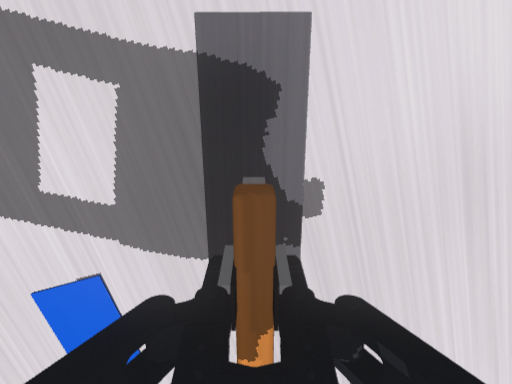

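The lifter is held level and straight, with its tip about 118 mm ahead. Lower to the slot height and slide in.

Request:
{"method": "move_arm", "body": {"increments": [{"tx":0,"ty":0,"tz":0.75,"rx":0,"ry":0,"rz":0,"gripper":-1},{"tx":0.5,"ty":0,"tz":0.7,"rx":0,"ry":0,"rz":0,"gripper":-1},{"tx":1,"ty":0,"tz":0,"rx":0,"ry":0,"rz":0,"gripper":-1},{"tx":1.5,"ty":0.05,"tz":0,"rx":0,"ry":0,"rz":0,"gripper":-1},{"tx":1.5,"ty":0.05,"tz":0,"rx":0,"ry":0,"rz":0,"gripper":-1},{"tx":0,"ty":0,"tz":0,"rx":0,"ry":0,"rz":0,"gripper":-1},{"tx":0,"ty":0,"tz":0,"rx":0,"ry":0,"rz":0,"gripper":-1}]}}

```text
clock: 11.8
eef_pos: [457.5, -157.8, 43.6]
tcp_rot: [-3.141, 0.0, 1.302]
contact_force: [-0.3, 0.7, -1.3]
opening: 0.183
```

```bash
python3 - <<'E'
from lif import *
im,d,P,s=lif('wrist'); cv2.imwrite('pics/w3.png',im[...,::-1]); print(s['eef_pos'],s['contact_force'])
c=np.array([519,58.1]);u=np.array([.2823,.9593]);w=np.array([-.9593,.2823])
B=np.dstack([(P[...,:2]-c)@u,(P[...,:2]-c)@w,P[...,2]])
for x in range(-150,-40,5):
    M=(d>0)&(abs(B[...,0]-x)<2.5)
    print(x,[ (round(float(np.median(B[M&(abs(B[...,1]-y)<5)][:,2])),1) if (M&(abs(B[...,1]-y)<5)).sum()>5 else None) for y in (-60,-33,-15,0,15,33,60)])
E
```

```text
wrist 19818 pitch deg [0.28 0.52] z(tool) top at 0,120: 28.3 28.9 x max 117.2 ((71.43368530273438, 0.9739418029785156), (67.86782836914062, 102.93414306640625), 89.85582733154297)
[ 457.51740405 -157.84587562   43.58532264] [-0.29962033  0.65377939 -1.32367787]
-150 [-1.2, -1.2, 15.0, 15.0, 15.1, -1.5, -1.4]
-145 [-1.4, -1.3, 14.9, 14.9, 15.2, -1.4, -1.4]
-140 [-1.4, -1.3, 14.9, 15.0, 15.3, -1.4, -1.4]
-135 [-1.4, -1.1, 14.9, 15.0, 15.2, -1.4, -1.4]
-130 [-1.4, -1.3, 14.9, 15.0, 15.2, -1.2, -1.4]
-125 [-1.4, -1.3, 15.0, 15.1, 15.2, -1.4, -1.4]
-120 [8.6, 9.1, 14.9, 15.0, 15.1, 9.1, 8.1]
-115 [10.6, 10.7, 15.0, 15.0, 15.2, 10.6, 10.7]
-110 [10.7, 10.6, 15.0, 15.0, 15.1, 10.7, 10.7]
-105 [10.5, 10.6, 10.9, 10.7, 10.7, 10.7, 10.6]
-100 [10.4, 10.5, 10.6, 10.6, 10.4, 10.6, 10.4]
-95 [None, None, None, None, None, None, None]
-90 [None, None, None, None, None, None, None]
-85 [None, None, None, None, None, None, None]
-80 [None, None, None, None, None, None, None]
-75 [None, None, None, None, None, None, None]
-70 [None, None, None, None, None, None, None]
-65 [None, None, None, None, None, None, None]
-60 [None, None, None, None, None, None, None]
-55 [None, None, None, None, None, None, None]
-50 [None, None, None, None, None, None, None]
-45 [None, None, None, None, None, None, None]
```

Request:
{"method": "move_arm", "body": {"increments": [{"tx":0.8,"ty":0,"tz":0,"rx":0,"ry":0,"rz":0,"gripper":-1},{"tx":1,"ty":0.05,"tz":0,"rx":0,"ry":0,"rz":0,"gripper":-1},{"tx":1,"ty":0,"tz":0,"rx":0,"ry":0,"rz":0,"gripper":-1},{"tx":0.8,"ty":0,"tz":0,"rx":0,"ry":0,"rz":0,"gripper":-1},{"tx":0.3,"ty":0,"tz":0,"rx":0,"ry":0,"rz":0,"gripper":-1},{"tx":0.3,"ty":0,"tz":0,"rx":0,"ry":0,"rz":0,"gripper":-1},{"tx":0.3,"ty":0,"tz":0,"rx":0,"ry":0,"rz":0,"gripper":-1},{"tx":0.3,"ty":0.05,"tz":0,"rx":0,"ry":0,"rz":0,"gripper":-1},{"tx":0.2,"ty":0,"tz":0,"rx":0,"ry":0,"rz":0,"gripper":-1}]}}

```text
clock: 12.75
eef_pos: [471.4, -111.9, 44.0]
tcp_rot: [-3.141, 0.003, 1.303]
contact_force: [-9.8, -24.9, 9.0]
opening: 0.191
```

```bash
cat > pl.py <<'E'
from lif import *
c=np.array([519,58.1]);u=np.array([.2823,.9593]);w=np.array([-.9593,.2823])
def look(tag,cams=('scene','side')):
    s=r.sense(); ims=[]
    print('tcp',s['eef_pos'].round(1),'F',s['contact_force'].round(1),'t',round(s['clock'],2))
    for n in cams:
        im,d=r.grab_frame(n); P=cloud(n,d,s); ims.append(im)
        B=np.dstack([(P[...,:2]-c)@u,(P[...,:2]-c)@w,P[...,2]]); np.save(f'B_{n}.npy',B)
        M=(d>0)&(B[...,0]>-110)&(B[...,0]<10)&(abs(B[...,1])<60)&(B[...,2]>20)
        q=cv2.minAreaRect(B[M][:,:2].astype(np.float32)); print(n,M.sum(),'board-frame rect',[np.round(v,1) for v in q],'z',np.percentile(B[M][:,2],[5,50,95]).round(1))
    out=[]
    for n,im in zip(cams,ims):
        v,x=proj(n,[515,30,40]); v,x=int(v),int(x); out.append(cv2.resize(im[v-50:v+50,x-65:x+65,::-1],None,fx=3,fy=3,interpolation=cv2.INTER_CUBIC))
    cv2.imwrite(f'pics/{tag}.png',np.hstack(out))
E
python3 -c "
from pl import *
look('p1')
"
```

```text
tcp [ 471.4 -111.9   44. ] F [ -9.8 -24.9   9. ] t 12.75
scene 410 board-frame rect [array([-46.1,  -1.6]), array([ 81.4, 111.5]), np.float64(89.7)] z [21.6 24.3 27.4]
side 417 board-frame rect [array([-50. ,   1.1]), array([ 85.3, 119.8]), np.float64(90.0)] z [ 21.1  25.3 409.5]
```

Plate is hard against the bar (27 N push). Back off and lift along an arc.

Request:
{"method": "move_arm", "body": {"increments": [{"tx":-0.6,"ty":0,"tz":0,"rx":0,"ry":0,"rz":0,"gripper":-1},{"tx":-0.45,"ty":0,"tz":0,"rx":0,"ry":0,"rz":0,"gripper":-1},{"tx":0.1,"ty":0,"tz":-0.9,"rx":0,"ry":0,"rz":0,"gripper":-1},{"tx":0.1,"ty":0,"tz":-0.9,"rx":0,"ry":0,"rz":0,"gripper":-1},{"tx":0.33,"ty":0,"tz":-0.9,"rx":0,"ry":0,"rz":0,"gripper":-1},{"tx":0.33,"ty":0,"tz":-0.9,"rx":0,"ry":0,"rz":0,"gripper":-1},{"tx":0,"ty":0,"tz":0,"rx":0,"ry":0,"rz":0,"gripper":-1},{"tx":0,"ty":0,"tz":0,"rx":0,"ry":0,"rz":0,"gripper":-1}]}}

```text
clock: 13.65
eef_pos: [471.8, -112.2, 80.2]
tcp_rot: [3.14, 0.0, 1.301]
contact_force: [0.5, -2.3, -2.3]
opening: 0.187
```

```bash
python3 -c "
from pl import *
look('p2')
"
```

```text
tcp [ 471.8 -112.2   80.2] F [ 0.5 -2.3 -2.3] t 13.65
scene 353 board-frame rect [array([-50.1,  -0.8]), array([117.9,  83.3]), np.float64(0.3)] z [24.1 52.1 63.9]
side 490 board-frame rect [array([-50.6,   0. ]), array([118.8,  85.3]), np.float64(0.1)] z [ 23.9  50.1 435.3]
```

View pics/p2.png

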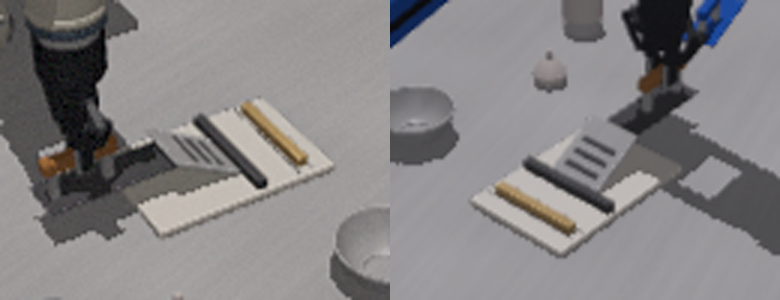

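The plate is pried up about 30°, its far edge against the bar (scene crop 200,165; side crop 600,150), and the stick is in place. Continue the arc.

Request:
{"method": "move_arm", "body": {"increments": [{"tx":0.6,"ty":0,"tz":-0.85,"rx":0,"ry":0,"rz":0,"gripper":-1},{"tx":0.6,"ty":0.05,"tz":-0.8,"rx":0,"ry":0,"rz":0,"gripper":-1},{"tx":0.8,"ty":0,"tz":-0.65,"rx":0,"ry":0,"rz":0,"gripper":-1},{"tx":0.8,"ty":0,"tz":-0.6,"rx":0,"ry":0,"rz":0,"gripper":-1},{"tx":0.9,"ty":0,"tz":-0.45,"rx":0,"ry":0,"rz":0,"gripper":-1},{"tx":0.9,"ty":0.05,"tz":-0.35,"rx":0,"ry":0,"rz":0,"gripper":-1},{"tx":0,"ty":0,"tz":0,"rx":0,"ry":0,"rz":0,"gripper":-1},{"tx":0,"ty":0,"tz":0,"rx":0,"ry":0,"rz":0,"gripper":-1}]}}

```text
clock: 14.55
eef_pos: [484.6, -67.9, 116.8]
tcp_rot: [3.142, 0.0, 1.302]
contact_force: [-0.3, 0.0, -1.1]
opening: 0.189
```

```bash
python3 -c "
from pl import *
look('p3')
"
```

```text
tcp [484.6 -67.9 116.8] F [-0.3  0.  -1.1] t 14.55
scene 1514 board-frame rect [array([-50.3,   6.1]), array([104.7, 118.3]), np.float64(88.5)] z [ 79.5 461.7 552.5]
side 1871 board-frame rect [array([-50.4,   7.5]), array([102.8, 120.5]), np.float64(88.0)] z [ 50.9 365.6 525. ]
```

View pics/p3.png

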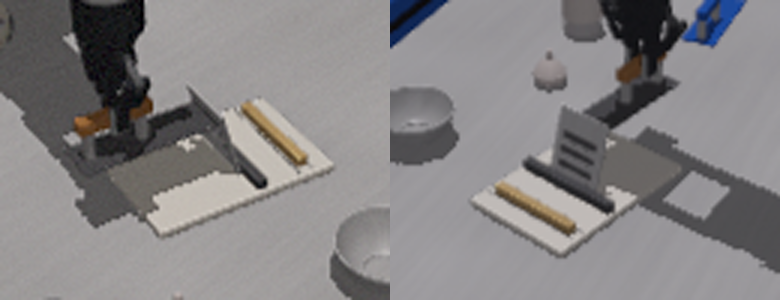

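About 75° now. Push it past upright.

Request:
{"method": "move_arm", "body": {"increments": [{"tx":0.8,"ty":0,"tz":-0.15,"rx":0,"ry":0,"rz":0,"gripper":-1},{"tx":0.8,"ty":0,"tz":-0.1,"rx":0,"ry":0,"rz":0,"gripper":-1},{"tx":0.7,"ty":0.05,"tz":0,"rx":0,"ry":0,"rz":0,"gripper":-1},{"tx":0.7,"ty":0,"tz":0,"rx":0,"ry":0,"rz":0,"gripper":-1},{"tx":0.7,"ty":0,"tz":0,"rx":0,"ry":0,"rz":0,"gripper":-1},{"tx":0.6,"ty":0.05,"tz":0,"rx":0,"ry":0,"rz":0,"gripper":-1},{"tx":0.4,"ty":0,"tz":0,"rx":0,"ry":0,"rz":0,"gripper":-1},{"tx":0,"ty":0,"tz":0,"rx":0,"ry":0,"rz":0,"gripper":-1},{"tx":0,"ty":0,"tz":0,"rx":0,"ry":0,"rz":0,"gripper":-1},{"tx":0,"ty":0,"tz":0,"rx":0,"ry":0,"rz":0,"gripper":-1}]}}

```text
clock: 15.65
eef_pos: [497.9, -23.4, 119.2]
tcp_rot: [-3.141, 0.0, 1.301]
contact_force: [-0.1, -0.2, -0.9]
opening: 0.186
```

```bash
python3 -c "
from pl import *
look('p4')
"
```

```text
tcp [497.9 -23.4 119.2] F [-0.1 -0.2 -0.9] t 15.65
scene 3164 board-frame rect [array([-50.1,  -0. ]), array([119.9, 119.7]), np.float64(89.9)] z [ 91.2 385.4 534.9]
side 2524 board-frame rect [array([-49.8,   0.2]), array([118.9, 118.9]), np.float64(0.7)] z [ 91.4 335.2 517.8]
```

View pics/p4.png

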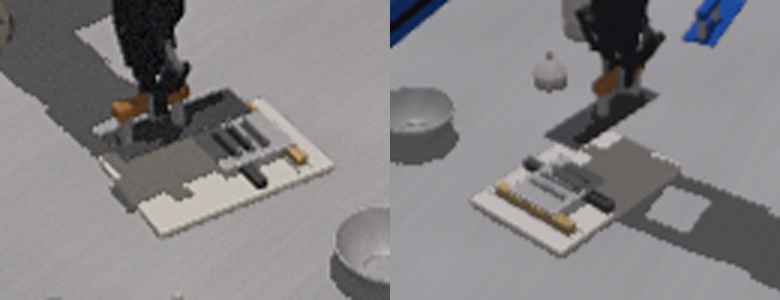

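The plate has fallen over: blades up, lying on the bar and the stick. Now return the lifter to its old place.

```bash
python3 -c "
from plan import *
plan([(485.2,-264,115,88.1,0,7),(485.2,-264,35,88.1,0,4),(485.2,-264,29.5,88.1,0,2)],g=-1)
"
```

```text
from [498.  -23.4 119.3] [-180.     0.    74.5] t 15.75
[{"tx":-3.36,"ty":0.74,"tz":0.06,"rx":-0.0,"ry":0.0,"rz":-1.9,"gripper":-1},{"tx":-3.38,"ty":0.63,"tz":0.06,"rx":-0.0,"ry":0.0,"rz":-2.0,"gripper":-1},{"tx":-3.41,"ty":0.51,"tz":0.06,"rx":-0.0,"ry":0.0,"rz":-1.9,"gripper":-1},{"tx":-3.42,"ty":0.4,"tz":0.07,"rx":-0.0,"ry":0.0,"rz":-2.0,"gripper":-1},{"tx":-3.43,"ty":0.28,"tz":0.06,"rx":-0.0,"ry":0.0,"rz":-1.9,"gripper":-1},{"tx":-3.44,"ty":0.17,"tz":0.06,"rx":-0.0,"ry":0.0,"rz":-1.9,"gripper":-1},{"tx":-3.44,"ty":0.05,"tz":0.06,"rx":-0.0,"ry":0.0,"rz":-2.0,"gripper":-1},{"tx":0.0,"ty":-0.0,"tz":2.0,"rx":-0.0,"ry":0.0,"rz":0.0,"gripper":-1},{"tx":0.0,"ty":-0.0,"tz":2.0,"rx":-0.0,"ry":0.0,"rz":0.0,"gripper":-1},{"tx":0.0,"ty":-0.0,"tz":2.0,"rx":-0.0,"ry":0.0,"rz":0.0,"gripper":-1},{"tx":0.0,"ty":-0.0,"tz":2.0,"rx":-0.0,"ry":0.0,"rz":0.0,"gripper":-1},{"tx":0.0,"ty":-0.0,"tz":0.27,"rx":-0.0,"ry":0.0,"rz":0.0,"gripper":-1}]
[{"tx":0.0,"ty":-0.0,"tz":0.28,"rx":-0.0,"ry":0.0,"rz":0.0,"gripper":-1}]
end [ 485.2 -264.    29.5] [-180.     0.    88.1]
```

Request:
{"method": "move_arm", "body": {"increments": [{"tx":-3.35,"ty":0.75,"tz":0.05,"rx":0,"ry":0,"rz":-1.95,"gripper":-1},{"tx":-3.4,"ty":0.63,"tz":0.05,"rx":0,"ry":0,"rz":-1.95,"gripper":-1},{"tx":-3.4,"ty":0.5,"tz":0.05,"rx":0,"ry":0,"rz":-1.95,"gripper":-1},{"tx":-3.4,"ty":0.4,"tz":0.05,"rx":0,"ry":0,"rz":-1.95,"gripper":-1},{"tx":-3.4,"ty":0.3,"tz":0.05,"rx":0,"ry":0,"rz":-1.95,"gripper":-1},{"tx":-3.45,"ty":0.17,"tz":0.05,"rx":0,"ry":0,"rz":-1.95,"gripper":-1},{"tx":-3.45,"ty":0.05,"tz":0.05,"rx":0,"ry":0,"rz":-1.95,"gripper":-1},{"tx":0,"ty":0,"tz":2,"rx":0,"ry":0,"rz":0,"gripper":-1},{"tx":0,"ty":0,"tz":2,"rx":0,"ry":0,"rz":0,"gripper":-1},{"tx":0,"ty":0,"tz":2,"rx":0,"ry":0,"rz":0,"gripper":-1},{"tx":0,"ty":0,"tz":1.5,"rx":0,"ry":0,"rz":0,"gripper":-1},{"tx":0,"ty":0,"tz":0,"rx":0,"ry":0,"rz":0,"gripper":-1}]}}

```text
clock: 16.95
eef_pos: [484.4, -263.0, 38.9]
tcp_rot: [-3.138, -0.002, 1.539]
contact_force: [0.1, -0.2, -1.8]
opening: 0.186
```

Request:
{"method": "move_arm", "body": {"increments": [{"tx":0,"ty":0,"tz":0.4,"rx":0,"ry":0,"rz":0,"gripper":-1},{"tx":0,"ty":0,"tz":0.3,"rx":0,"ry":0,"rz":0,"gripper":-1},{"tx":0,"ty":0,"tz":0.3,"rx":0,"ry":0,"rz":0,"gripper":-1},{"tx":0,"ty":0,"tz":0,"rx":0,"ry":0,"rz":0,"gripper":-1}]}}

```text
clock: 17.35
eef_pos: [485.9, -263.6, 30.9]
tcp_rot: [3.141, 0.0, 1.539]
contact_force: [0.3, -0.2, -1.5]
opening: 0.184
```

Request:
{"method": "move_arm", "body": {"increments": [{"tx":0,"ty":0,"tz":0.15,"rx":0,"ry":0,"rz":0,"gripper":-1},{"tx":0,"ty":0,"tz":0,"rx":0,"ry":0,"rz":0,"gripper":-1},{"tx":0,"ty":0,"tz":0,"rx":0,"ry":0,"rz":0,"gripper":-0.5},{"tx":0,"ty":0,"tz":0,"rx":0,"ry":0,"rz":0,"gripper":-0.1},{"tx":0,"ty":0,"tz":0,"rx":0,"ry":0,"rz":0,"gripper":0.2},{"tx":0,"ty":0,"tz":0,"rx":0,"ry":0,"rz":0,"gripper":0.3},{"tx":0,"ty":0,"tz":-2,"rx":0,"ry":0,"rz":0,"gripper":0.3},{"tx":0,"ty":0,"tz":-4,"rx":0,"ry":0,"rz":0,"gripper":0.3},{"tx":0,"ty":0,"tz":-4,"rx":0,"ry":0,"rz":0,"gripper":0.3},{"tx":-3,"ty":0,"tz":-4,"rx":0,"ry":0,"rz":0,"gripper":0.3},{"tx":-3,"ty":0,"tz":-4,"rx":0,"ry":0,"rz":0,"gripper":0.3},{"tx":0,"ty":0,"tz":0,"rx":0,"ry":0,"rz":0,"gripper":0.3}]}}

```text
clock: 18.55
eef_pos: [486.7, -328.2, 215.4]
tcp_rot: [3.133, 0.007, 1.537]
contact_force: [0.6, -0.2, -1.0]
opening: 0.649
```

```bash
python3 - <<'E'
from pl import *
s=r.sense(); out=[]
for n in ['scene','side','wrist']:
    im,d=r.grab_frame(n); P=cloud(n,d,s)
    B=np.dstack([(P[...,:2]-c)@u,(P[...,:2]-c)@w,P[...,2]])
    def rect(l,M):
        X=B[M&(d>0)]
        if len(X)>5: print(n,l,len(X),[np.round(v,1) for v in cv2.minAreaRect(X[:,:2].astype(np.float32))],'z',np.percentile(X[:,2],[5,50,95]).round(1))
    rect('plate',(abs(B[...,0]-50)<80)&(abs(B[...,1])<60)&(B[...,2]>28)&(B[...,2]<60))
    X=B[(d>0)&(abs(B[...,0]-55)<25)&(abs(B[...,1])<36)&(B[...,2]>27)&(B[...,2]<32)]
    if len(X)>20: k=np.linalg.lstsq(np.c_[X[:,:2],np.ones(len(X))],X[:,2],rcond=None)[0]; print('  slab slope deg',np.degrees(k[:2]).round(2))
    rect('stick+',(B[...,0]>60)&(B[...,0]<118)&(abs(B[...,1])<79)&(abs(B[...,1])>45)&(B[...,2]>17)&(B[...,2]<32))
    L=(P[...,0]>435)&(P[...,0]<535)&(P[...,1]>-330)&(P[...,1]<-135)
    for lo,hi in [(1.5,8),(40,62)]:
        X=P[L&(d>0)&(P[...,2]>lo)&(P[...,2]<hi)]; 
        if len(X)>5: print(n,'lifter',len(X),cv2.minAreaRect(X[:,:2].astype(np.float32)),X[:,2].mean())
    if n!='wrist':
        v,x=proj(n,[510,-70,40]); v,x=int(v),int(x); out.append(cv2.resize(im[v-65:v+65,x-65:x+65,::-1],None,fx=3,fy=3,interpolation=cv2.INTER_CUBIC))
print(s['clock'],s['contact_force'],s['opening'])
cv2.imwrite('pics/p5.png',np.hstack(out))
E
```

```text
scene plate 376 [array([37.7, -3.7]), array([109.1, 100.3]), np.float64(88.0)] z [28.4 30.8 38.5]
  slab slope deg [-0.04  0.2 ]
scene stick+ 42 [array([82.3,  2. ]), array([137.5,  14.3]), np.float64(89.1)] z [18.9 24.8 28.1]
scene lifter 560 ((485.0148620605469, -232.43849182128906), (97.63640594482422, 193.9803466796875), 0.09807530045509338) 3.2118908727095956
scene lifter 195 ((487.0271301269531, -267.0205078125), (90.8846664428711, 19.654111862182617), 88.42164611816406) 51.34554404018977
side plate 315 [array([41.6,  0.3]), array([112.1, 104. ]), np.float64(89.1)] z [28.6 31.1 38.8]
  slab slope deg [-0.58  0.1 ]
side stick+ 43 [array([85.5,  1. ]), array([ 16.7, 135.9]), np.float64(0.1)] z [17.8 25.3 28.2]
side lifter 234 ((484.2702941894531, -231.47271728515625), (98.9423599243164, 192.0597686767578), 0.4446457326412201) 3.371845691866439
side lifter 67 ((484.5691833496094, -261.71844482421875), (91.67243194580078, 19.20182991027832), 87.90206146240234) 51.43629632448154
wrist lifter 13607 ((484.99481201171875, -246.5600128173828), (99.94451904296875, 166.83724975585938), 0.011859799735248089) 4.565900798496647
wrist lifter 1975 ((490.19342041015625, -271.21331787109375), (92.28114318847656, 17.5349178314209), 88.58294677734375) 57.77263251158722
18.55 [ 0.60530378 -0.1986871  -0.98111844] 0.6487954018788961
```

View pics/p5.png

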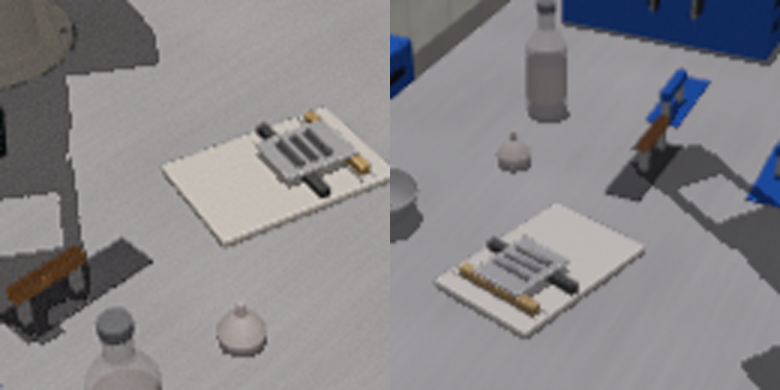

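Request:
{"method": "move_arm", "body": {"increments": [{"tx":0,"ty":0,"tz":0,"rx":0,"ry":0,"rz":0,"gripper":0.3},{"tx":0,"ty":0,"tz":0,"rx":0,"ry":0,"rz":0,"gripper":0.3},{"tx":0,"ty":0,"tz":0,"rx":0,"ry":0,"rz":0,"gripper":0.3}]}}

```text
clock: 19.0
eef_pos: [483.5, -322.8, 208.2]
tcp_rot: [-3.14, -0.001, 1.54]
contact_force: [0.2, -1.3, 0.7]
opening: 0.648
```

```bash
python3 - <<'E'
from pl import *
s=r.sense(); im,d=r.grab_frame('wrist'); P=cloud('wrist',d,s)
B=np.dstack([(P[...,:2]-c)@u,(P[...,:2]-c)@w,P[...,2]])
def fit(X): k=np.linalg.lstsq(np.c_[X[:,:2]-X[:,:2].mean(0),np.ones(len(X))],X[:,2],rcond=None)[0]; return np.degrees(k[:2]).round(2),k[2].round(2),len(X)
bl=(d>0)&(abs(P[...,0]-485)<24)&(P[...,1]>-205)&(P[...,1]<-150); print('lifter blade',fit(P[bl]))
be=(d>0)&(abs(P[...,0]-550)<20)&(P[...,1]>-205)&(P[...,1]<-150); print('bench',fit(P[be]))
print(s['eef_pos'])
X=np.load if 0 else None
for n in ['scene','side']:
    im,d=r.grab_frame(n); P=cloud(n,d); B=np.dstack([(P[...,:2]-c)@u,(P[...,:2]-c)@w,P[...,2]])
    # rows where slab extends: y within +-36, heights 27.5..33
    M=(d>0)&(abs(B[...,1])<30)&(B[...,2]>27.5)&(B[...,2]<42)&(abs(B[...,0]-50)<80); print(n,'plate x',np.percentile(B[M][:,0],[1,99]).round(1)); 
    M=(d>0)&(abs(B[...,0]-55)<18)&(B[...,2]>27.5)&(B[...,2]<42)&(abs(B[...,1])<70); print(n,'plate y',np.percentile(B[M][:,1],[1,99]).round(1))
E
```

```text
lifter blade (array([0.01, 0.05]), np.float64(1.02), 2581)
bench (array([-0.01, -0.03]), np.float64(-1.47), 2046)
[ 483.52510384 -322.75992498  208.24391987]
scene plate x [-11.3  87.1]
scene plate y [-40.8  38.3]
side plate x [-10.1  93.4]
side plate y [-40.   40.6]
```

```bash
python3 -c "
from rig import r
print(r.sign_off())"
```

```text
the job is handed in; nothing more can be done
None
```

The job is done and handed in at about 19 s of the 51 s allowed; the sign-off gave no verdict. I laid the stick between the scored lines, pushed the plate against the bar with the lifter, and tipped it over. The lifter went back flat on the bench, near where it had lain.

My last checks:
- **Plate:** blades up and level within 0.6°, with its centre at about board x = +40 mm and y = 0. It rests on the bar and the stick. The scene and side cameras differed by up to 6 mm on where its far edge is, which is within what the task needs.
- **Stick:** centre at about board x = 82–85 mm, parallel to the bar and flat on the board. It stayed in place when the plate fell.
- **Lifter:** flat within 0.1°, with the top of its blade 2.5 mm above the bench, which is the blade's own thickness. It is released, with the gripper about 150 mm above it.
- **Robot and bystanders:** I saw no sign that the robot touched the plate. The garlic bulb and the bottle looked undisturbed in the last pictures; I did not measure any bystander's position, and the arm's moves stayed away from all of them.

Two things went differently on the way. The first move calls were refused because every row has to give all seven values. There was also a brief 50 N reading as the stick touched the board, which dropped to zero at once.

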